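# Hang the cutlery caddy on the dish drainer

## Task

Hang the empty cutlery caddy back on the end of the dish drainer: slide the side-opening slots of its two straps sideways over the two brass studs, feeling for the end of the slots because the stud strip may be clamped a little to either side, then let it down until both studs sit at the top of the slot pockets and the caddy hangs upright and at rest, clear of the counter. Work gently, with a light hand against the drainer, so that the enamel is not chipped, and leave the mug, the soap bottle and the canister where they stand.

Things in the scene. Friction and masses are not known exactly. Their poses are not given: they have to be found in the camera images.
- caddy: Empty cutlery caddy on the counter: sage-green enamelled steel box 204 (x) by 80 (y) by 110 mm high, 0.36 to 0.58 kg, open on top. Origin: centre of its underside, z up. Beech carrying grip along x over its middle. On its back (-y) two upright steel straps with slots, at y -45 to -40 mm (box's back wall: y -40), up to z 166 mm; left one x -78.5 to -29 mm, right one x 51.5 to 101 mm.
- caddy_grip (a point): Centre of the caddy's beech grip, 185 mm straight above the middle of its underside: bar along the caddy's x, 16 mm thick (y), 20 mm high, 190 mm long. Take it from above, fingers closing along the caddy's y. Axes as the caddy's.
- caddy_hang (a point): Midway between the straps' two slot pockets, at their roof: caddy x 0, y -42.5 (middle of the strap thickness), z 150 mm; axes as the caddy's. The pockets (11 mm wide, centred at x -65 and +65 mm) rise 10 mm above the slots' roof. The end wall of slot and pocket lies 5.5 mm to -x of the pocket's centre.
- caddy_mouth (a point): Mouth of the right strap's slot: caddy x 101, y -42.5, z 134 mm (mid height). Both straps' slots open at the strap's +x edge and run level 41.5 mm towards -x, z 128 to 140 mm (12 mm high); upper lip 12 mm longer than the lower, its tip bevelled. So with the studs beside the straps on their +x side, the caddy slides in its own +x over the studs, then down 10 mm into the pockets.
- drainer: Heavy steel dish drainer with plates on a white tray, 300 (x) by 400 mm (y), posts 195 mm high; does not move. Origin: centre of its underside, z up. The caddy hangs on its +y end, back towards the drainer, axes parallel to the drainer's. Enamel chips if caddy and drainer press with over 18 N. The hung caddy leans on a bumper bar (z 40 to 54, front at y 214 mm), up to 0.05 rad.
- drainer_hang (a point): Fixed to the drainer, axes as its own: x 0, y 209 (front face of the dark stud strip), z 178 mm (top of the stud shanks). Two brass studs point to +y, 130 mm apart, axes at z 174: shank 8 mm thick, 8 mm long, head 18 mm wide, 4 mm thick. The strip (210 long, z 158 to 192) is clamped with its middle up to 25 mm to either side (x) of this point, not measured; it holds under light pushes.
- mug: Blue mug, 80 mm wide, 90 mm high, standing on the counter; origin at its underside. Bystander.
- soap: Amber soap bottle with a black pump, 64 mm wide, 185 mm high; origin at its underside. Bystander.
- canister: Sage-green lidded canister, 114 mm wide, 160 mm high; origin at its underside. Bystander.
Mind the look-alikes: they are no part of the job. Of the things that look like the caddy, take the one that is farthest from the robot's base at the start.

How it is judged:
By the outcome, as a careful person would: the job done as asked, in the order asked, and still so for the second after the job is handed in, with the robot touching nothing.
It also fails if it takes over 45 s, if anything falls off the work surface, if the arm or the gripper's body presses on something with over 40 N, if the wrist force passes 120 N, or if a joint passes its speed limit or range.

## Robot

A 6-joint arm with a two-finger parallel gripper is mounted at the origin on the work surface. World frame = base frame: x ahead of the robot, y to its left, z up, the work surface at z = 0. Lengths are in mm, angles in rad, forces in N, time in s.
With the tool pointing down it reaches from about 375 to 975 mm from the base axis. Payload 3.8 kg.
Tool frame: the origin (TCP) lies at the very end of the fingers, on their centre line; the grasp point (between the pads) lies 19 mm behind it; z points along the fingers, y is the line along which they close (so a half turn about z gives the same grasp; the last joint's range is limited). The gripper opens to 88 mm and grips with 3 to 60 N. Pads are 18 mm wide; open, the fingers measure 123 mm over their backs; the gripper's body (75 mm by 187 mm) begins 45 mm behind the grasp point.
Start: joints at [1.112, 0.264, 1.604, -0, 1.274, -0.037], TCP at [276.344, 615.834, 199.206] pointing down, gripper open.
Joint ranges: [-2.63, 2.63], [-0.94, 2.18], [0.31, 2.57], [-1.31, 4.45], [0, 2.66], [-2.55, 2.55]. Speed limits (rad/s): [2.57, 2.57, 3.14, 3.14, 3.14, 3.14].

## Interface

Orientations are given as a 3x3 rotation matrix whose columns are the frame's x, y, z axes.
In Python, from workcell import robot gives the robot as it stands.
- The arm moves only by the shell command python3 -m creep [OPENING] [FORCE], which reads ROWS from standard input. ROWS is a JSON object whose key "moves" holds a list of rows, 1 to 20 of them, each of 4 numbers: dx, dy, dz in shares of the most that a row can go, 1 being 62.5 mm, then a turn about the tool's z in parts of the range, where 1.0 means 2 pi rad; each row shifts and turns the commanded pose from where the row before left it, along the tool's axes as they then stand; what a row does not reach is not made up. A row lasts 1/8 s, in which the tool goes at most 62.5 mm and 0.188 rad, less where a joint would pass 70% of its speed; a pose out of reach is approached as far as the arm can. OPENING is the opening from 0.0 (shut) to 1.0 (fully open), set as the command begins (- or left out keeps the last). The fingers move at their own pace and stop on an object; FORCE is the grip in N (left out, the last holds). Time passes only in rows, so rows that do not move let the fingers close. It prints the time, the measured TCP pose, the force, the opening and the grip force at its end. No shift or turn number may pass 1 either way. Input that does not fit is refused with a message, and nothing moves.
- robot.state(): the state, without advancing time (a new reading comes with each control period).
- robot.capture(name): name is "scene" or "top"; returns the picture (384x512x3 uint8, red, green, blue); there is no depth.
- robot.camera_info(name): a dict with "fx", "fy", "cx", "cy" (pixels), "xyz" and "rotation" of the camera in the world. Camera axes: x right, y up, looking along -z (the intrinsics and any distortion apply to the point x, -y, -z); pixel columns grow to the right and rows downward; lengths in mm; the calibration is good to about 2 mm. A picture is of the moment at which its call begins. camera_info takes no time and is no camera call.
- robot.close_job(): hands the job in; it is judged then, once.
The state is a dict: "time": time; "joint_positions": joint angles; "joint_vel": joint speeds; "joint_torque": joint torques, N m; "tcp_pos": TCP position; "tcp_rot": TCP orientation; "wrist_force": force on the tool from outside, world axes, zero at the start; "wrist_torque": the same for the moment, N m; "width": opening from 0.0 (shut) to 1.0 (fully open); "finger_force": force on a finger pad.
Only numpy, scipy, OpenCV 4.12 (cv2) and the standard library are available. Lean on these libraries where they do the work, as an engineer would, in place of code of your own. Each camera call takes 0.05 s, during which the arm holds its last target. There are 200 camera calls.

## Working session

There is one attempt and no reset: what is moved stays moved. The work goes in short steps, Python scripts to look and compute and a shell command to move; the robot and the scene stay as the last step left them, time stands still between calls to the robot, and variables do not carry over. Pictures are saved under pics/ and viewed, at most 10 in all, crops included, and the job is handed in when it is done.

```bash
mkdir -p pics; ls; python3 - <<'E'
from workcell import robot
import cv2, json
for n in("scene","top"):
    im=robot.capture(n); cv2.imwrite(f"pics/{n}0.png",im[:,:,::-1])
    print(n,{k:(v.tolist() if hasattr(v,'tolist') else v) for k,v in robot.camera_info(n).items()})
s=robot.state();print(s["tcp_rot"],s["tcp_pos"],s["wrist_force"],s["width"])
E
```

```text
pics
scene {'fx': 405.1312169630797, 'fy': 405.1312169630797, 'cx': 247.61444790681782, 'cy': 197.8080102219147, 'xyz': [1350.498974619444, -308.03703404582575, 956.7730789956537], 'rotation': [[0.3956175656541798, -0.6029812942320529, 0.6927483674120778], [0.9182602241051406, 0.27355961486700275, -0.28629232951686673], [-0.01687905720820328, 0.7493855455772118, 0.6619187272677114]]}
top {'fx': 354.6017088333974, 'fy': 354.6017088333974, 'cx': 257.6631213162238, 'cy': 188.8416280150041, 'xyz': [444.154007436946, 41.835934123225904, 1140.2176957913969], 'rotation': [[-0.027551321865057703, 0.9983171779929267, -0.05102682419793554], [-0.9995025044535223, -0.028296090962046275, -0.013931074165489334], [-0.015351490306310604, 0.050617619071886784, 0.9986001143525213]]}
[[-9.12351372e-01  4.09407193e-01 -8.51497084e-04]
 [ 4.09408076e-01  9.12349610e-01 -1.79361591e-03]
 [ 4.25437771e-05 -1.98501772e-03 -9.99998029e-01]] [276.04661621 615.18382897 198.03747352] [ 0.03129898  0.26268278 -0.00701053] 1.001901849592006
```

View pics/scene0.png

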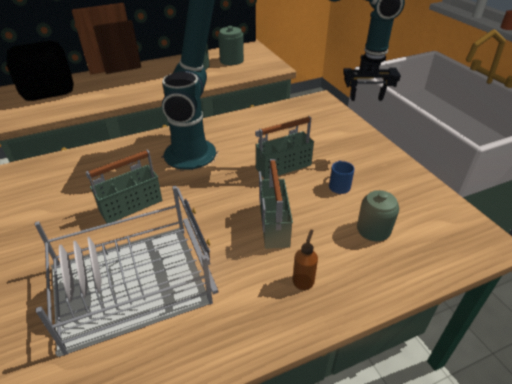

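View pics/top0.png

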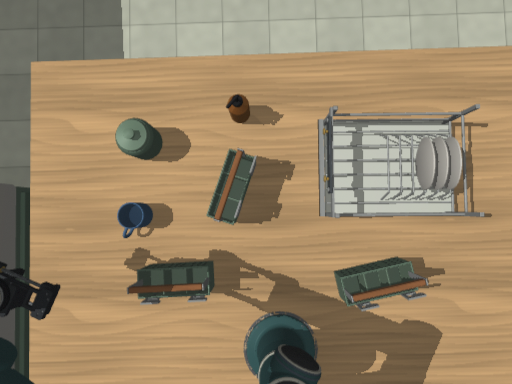

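The scene view shows three caddies: the middle one at about (275,208), and two others at (127,190) and (284,150). In the top view the middle one is at (232,187), the others at (175,278) and (380,282), so the middle one is farthest from the base. The drainer's dark stud strip is at top-view column ~326, facing left (+y).

```bash
python3 - <<'E'
import cv2,numpy as np
t=cv2.imread("pics/top0.png");s=cv2.imread("pics/scene0.png")
a=cv2.resize(t[140:230,200:265],None,fx=6,fy=6,interpolation=cv2.INTER_CUBIC)
b=cv2.resize(t[100:220,310:345],None,fx=4.5,fy=4.5,interpolation=cv2.INTER_CUBIC)
c=cv2.resize(s[150:255,245:300],None,fx=4,fy=4,interpolation=cv2.INTER_CUBIC)
h=540
o=np.zeros((h,390+158+220,3),np.uint8)
o[:a.shape[0],:390]=a[:, :390]; o[:b.shape[0],390:548]=b[:h,:158]; o[:c.shape[0],548:768]=c[:,:220]
cv2.imwrite("pics/crop0.png",o)
E
```

```text
(no output)
```

View pics/crop0.png

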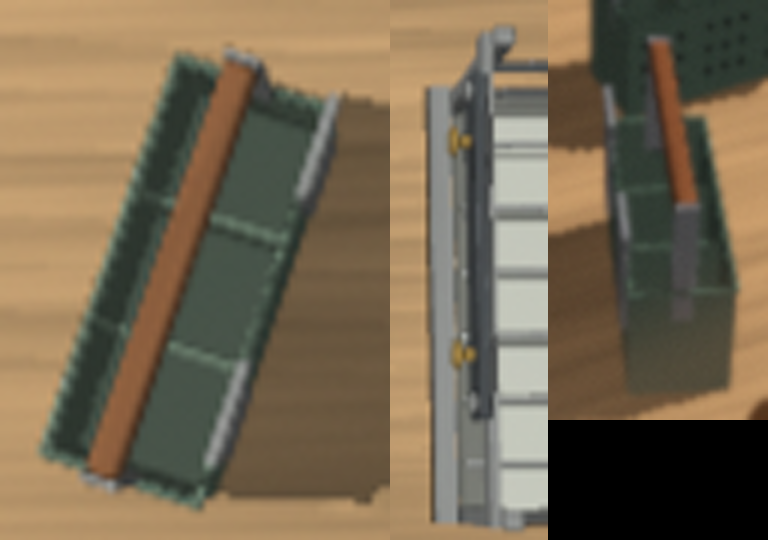

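The crop shows the caddy's straps on its right side (world −y), with the flush one at the top end. So caddy +x points up in the image, yawed about −20°. The brass studs are visible near top-view (324,131) and (326,179).

```bash
cat > h.py <<'E'
import cv2,numpy as np
from workcell import robot
def ray(n,uv):
    c=robot.camera_info(n); d=np.array([(uv[0]-c["cx"])/c["fx"],-(uv[1]-c["cy"])/c["fy"],-1.])
    return np.array(c["xyz"]),np.array(c["rotation"])@d
def onz(n,uv,z):
    o,d=ray(n,uv); return o+d*(z-o[2])/d[2]
def tri(a,b):
    (o,d),(p,e)=ray("top",a),ray("scene",b)
    t,_,_,_=np.linalg.lstsq(np.c_[d,-e],p-o,rcond=None)
    A,B=o+d*t[0],p+e*t[1]; return (A+B)/2,np.linalg.norm(A-B)
def blobs(im,roi,lo,hi,amin):
    x0,y0,x1,y1=roi; S=8
    h=cv2.cvtColor(cv2.resize(im[y0:y1,x0:x1],None,fx=S,fy=S,interpolation=cv2.INTER_CUBIC),cv2.COLOR_BGR2HSV)
    cs,_=cv2.findContours(cv2.inRange(h,lo,hi),cv2.RETR_EXTERNAL,cv2.CHAIN_APPROX_NONE)
    sh=lambda p:(np.array(p)+.5)/S-.5+[x0,y0]
    r=[]
    for c in cs:
        if cv2.contourArea(c)/S**2<amin: continue
        m=cv2.moments(c); b=cv2.boxPoints(cv2.minAreaRect(c))
        r.append((cv2.contourArea(c)/S**2,sh([m['m10']/m['m00'],m['m01']/m['m00']]),sh(b)))
    return r
def ends(b):  # midpoints of short sides
    e=[np.linalg.norm(b[i]-b[(i+1)%4]) for i in range(4)]
    i=0 if e[0]<e[1] else 1
    return sorted([(b[i]+b[i+1])/2,(b[(i+2)%4]+b[(i+3)%4])/2],key=lambda p:p[1])
E
python3 - <<'E'
from h import *
np.set_printoptions(precision=2,suppress=True)
t=cv2.imread("pics/top0.png");s=cv2.imread("pics/scene0.png")
g=max(blobs(t,(200,140,265,230),(3,130,70),(13,255,255),40),key=lambda r:r[0])
q=max(blobs(s,(262,155,290,212),(3,130,60),(13,255,255),20),key=lambda r:r[0])
for r in (g,q): print(r)
A=[onz("top",p,195) for p in ends(g[2])]; print("grip ends",A,(A[0]+A[1])/2,np.linalg.norm(A[0]-A[1]))
d=A[0]-A[1];print("yaw",np.arctan2(d[1],d[0]))
print("tri",tri((ends(g[2])[0]+ends(g[2])[1])/2,q[1]), tri(g[1],q[1]))
for r in blobs(t,(314,105,340,200),(15,110,80),(28,255,255),2): print("brass",r[0],r[1],onz("top",r[1],178),[onz("top",p,178)[:2] for p in r[2]])
# dark strip and tray edge
for r in blobs(t,(322,100,335,200),(95,40,20),(125,255,110),30): print("strip",r[0],[onz("top",p,192)[:2] for p in ends(r[2])])
for x,y in((317.5,122),(317.5,212)):print()
E
```

```text
(359.1015625, array([228.14, 184.65]), array([[213.92, 217.83],
       [237.04, 149.74],
       [242.43, 151.57],
       [219.31, 219.66]]))
(200.4453125, array([275.73, 180.72]), array([[269.55, 160.94],
       [275.25, 159.99],
       [281.8 , 199.52],
       [276.11, 200.47]]))
grip ends [array([596.48, 100.33, 195.  ]), array([415.86, 166.48, 195.  ])] [506.17 133.41 195.  ] 192.35016469113606
yaw -0.35105464516406737
tri (array([506.3 , 134.22, 184.91]), np.float64(0.6783480460312196)) (array([506.41, 134.24, 184.99]), np.float64(0.8285100285897281))
brass 14.2421875 [325.63 178.31] [ 516.71 -129.9   178.  ] [array([ 521.35, -120.78]), array([ 526.97, -133.42]), array([ 514.78, -138.69]), array([ 509.17, -126.05])]
brass 7.65625 [317.57 156.01] [ 578.19 -110.3   178.  ] [array([ 608.92, -110.36]), array([ 608.87, -112.06]), array([ 542.16, -109.65]), array([ 542.2 , -107.95])]
brass 13.859375 [324.8  130.92] [ 646.52 -132.47  178.  ] [array([ 654.2 , -127.68]), array([ 653.81, -140.28]), array([ 639.  , -139.72]), array([ 639.38, -127.13])]
```

The manual's scale: shifts go in shares of 62.5 mm and turns go in shares of 2 pi rad. Converting my numbers, -60 mm is -0.96, -28.7 mm is -0.4592, -0.071 rad is -0.0113.

```bash
echo '{"moves":[[0, 0, -0.96, 0], [-0.544, -0.4592, 0, 0], [-0.544, -0.4592, 0, 0], [-0.544, -0.4592, 0, 0], [-0.544, -0.4592, 0, 0], [-0.544, -0.4592, 0, 0], [-0.544, -0.4592, 0, 0], [-0.544, -0.4592, 0, 0], [-0.544, -0.4592, 0, 0], [-0.544, -0.4592, 0, 0], [-0.544, -0.4592, 0, 0], [-0.544, -0.4592, 0, 0], [-0.544, -0.4592, 0, 0], [0, 0, 0, -0.0113], [0, 0, 0, 0]]}' | python3 -m creep 1.0
python3 - <<'E'
from h import *
np.set_printoptions(precision=4,suppress=True)
s=robot.state();R=np.array(s["tcp_rot"]);print(s["tcp_pos"],R,s["wrist_force"])
print("to grasp, tool axes",R.T@(np.array([506.3,134,166])-s["tcp_pos"]))
t=cv2.imread("pics/top0.png"); h=cv2.cvtColor(t,cv2.COLOR_BGR2HSV)[:,:,1].astype(float)
def edge(prof,x0): # largest gradient subpixel
    g=-np.diff(prof); i=g.argmax(); a=max(i-1,0); w=g[a:i+2].clip(0); return x0+.5+(w*np.arange(a,a+len(w))).sum()/w.sum()
def fit(P,name,z,ax):
    W=np.array([onz("top",p,z)[:2] for p in P]); 
    k=np.polyfit(W[:,ax],W[:,1-ax],1); r=W[:,1-ax]-np.polyval(k,W[:,ax]); ok=abs(r)<2
    k=np.polyfit(W[ok,ax],W[ok,1-ax],1); print(name,k,ok.sum(),len(ok),r[ok].std(),W[0],W[-1])
fit([(edge(h[v,311:326],311),v) for v in range(122,213)],"tray +y edge: y=f(x)",20,0)
fit([(u,edge(h[205:222,u][::-1],0)*-1+221) for u in range(345,450)],"tray -x edge: x=f(y)",10,1)
# dark strip columns on rows between studs
V=cv2.cvtColor(t,cv2.COLOR_BGR2HSV)[:,:,2]
for v in (140,150,160,170): print(v,V[v,316:336])
E
```

```text
time: 1.98
tcp_pos: [507.4, 133.9, 258.7]
tcp_rot: [[-0.938, 0.346, -0.001], [0.346, 0.938, -0.0], [0.001, -0.0, -1.0]]
wrist_force: [0.5, -0.9, 0.2]
width: 0.997
finger_force: 0.0
[507.4227 133.9328 258.6643] [[-0.9384  0.3455 -0.001 ]
 [ 0.3455  0.9384 -0.0001]
 [ 0.0009 -0.0005 -1.    ]] [ 0.4717 -0.9356  0.2117]
to grasp, tool axes [ 0.9897 -0.2828 92.6654]
tray +y edge: y=f(x) [  -0.0198 -126.2206] 82 91 0.8818760100722948 [ 709.0957 -139.8509] [ 423.0047 -134.5332]
tray -x edge: x=f(y) [  0.0188 411.7833] 105 105 0.3974055306489552 [ 408.6345 -216.6084] [ 401.3478 -543.3399]
140 [187 187  94 130 142 143 145 151 110 117 107  67  55  78  80  75  85 174
 196 198]
150 [193 194 105 134 143 144 145 146 105 114 121  72  58  87  81  79  87 162
 194 199]
160 [185 184 123 118 141 144 145 147 112 112 148  82  56  75  79  81  88 134
 143 145]
170 [179 180 120 104 141 146 146 148 132 114 120  82  59  67  78  85  90 151
 194 199]
```

Scaled: 25 mm is 0.4, 22 mm is 0.352.

```bash
echo '{"moves":[[0.016, 0, 0.4, 0], [0, 0, 0.4, 0], [0, 0, 0.352, 0], [0, 0, 0.224, 0], [0, 0, 0.104, 0], [0, 0, 0, 0], [0, 0, 0, 0]]}' | python3 -m creep && echo '{"moves":[[0, 0, 0, 0], [0, 0, 0, 0], [0, 0, 0, 0], [0, 0, 0, 0], [0, 0, 0, 0], [0, 0, 0, 0]]}' | python3 -m creep 0.0 35
python3 - <<'E'
from h import *
print(robot.state()["tcp_pos"])
for u,z in((328.7,192),(326.5,158),(328.4,192)): print(onz("top",(u,155),z))
E
```

```text
time: 2.85
tcp_pos: [507.4, 135.1, 167.7]
tcp_rot: [[-0.939, 0.344, 0.002], [0.344, 0.939, 0.0], [-0.001, 0.001, -1.0]]
wrist_force: [-0.2, 0.3, 0.2]
width: 1.002
finger_force: 0.0
time: 3.6
tcp_pos: [506.6, 134.9, 166.7]
tcp_rot: [[-0.939, 0.344, -0.0], [0.344, 0.939, -0.0], [0.0, -0.0, -1.0]]
wrist_force: [0.2, -0.0, -0.1]
width: 0.344
finger_force: 0.0
[506.63072588 134.89633722 166.67345405]
[ 578.06900967 -137.94290476  192.        ]
[ 583.05246091 -138.29633225  158.        ]
[ 578.09292665 -137.140887    192.        ]
```

Scaled: -25 mm is -0.4, -15 mm is -0.24.

```bash
echo '{"moves":[[0, 0, 0, 0], [0, 0, 0, 0], [0, 0, 0, 0], [0, 0, 0, 0], [0, 0, 0, 0]]}' | python3 -m creep 0.0 35 && echo '{"moves":[[0, 0, -0.08, 0], [0, 0, -0.24, 0], [0, 0, -0.4, 0], [0, 0, -0.24, 0], [0, 0, 0, 0], [0, 0, 0, 0]]}' | python3 -m creep
```

```text
time: 4.22
tcp_pos: [506.6, 134.9, 166.7]
tcp_rot: [[-0.939, 0.344, -0.0], [0.344, 0.939, -0.0], [-0.0, -0.0, -1.0]]
wrist_force: [1.2, 0.8, 0.9]
width: 0.008
finger_force: 0.0
time: 4.97
tcp_pos: [506.3, 134.9, 226.2]
tcp_rot: [[-0.939, 0.344, -0.001], [0.344, 0.939, -0.0], [0.001, -0.0, -1.0]]
wrist_force: [0.8, -0.5, 0.1]
width: 0.003
finger_force: 0.0
```

```bash
python3 - <<'E'
from h import *
t=robot.capture("top")[:,:,::-1];s=robot.capture("scene")[:,:,::-1]
cv2.imwrite("pics/t1.png",t);cv2.imwrite("pics/s1.png",s)
a=cv2.resize(t[130:250,190:290],None,fx=4,fy=4);b=cv2.resize(s[120:240,225:325],None,fx=4,fy=4)
cv2.imwrite("pics/c1.png",np.hstack([a,b]))
E
```

```text
(no output)
```

View pics/c1.png

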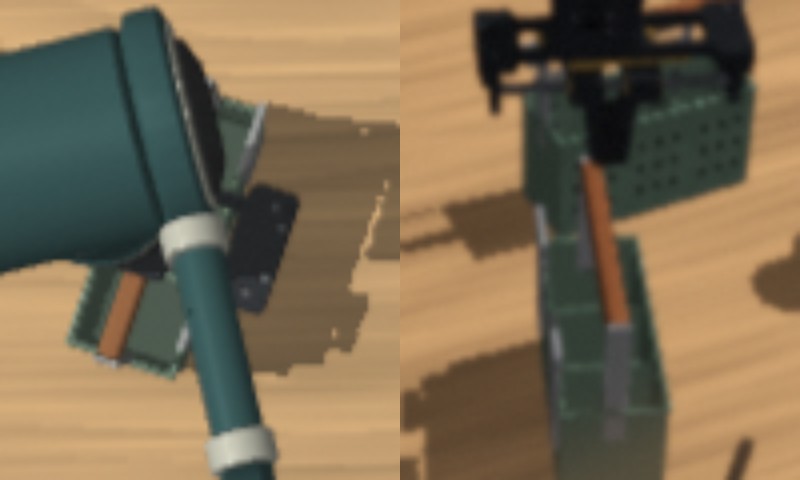

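The view shows the closed fingertips just above the middle of the bar at scene (277,161). The caddy is still on the counter, so the grip missed. I'll check the tip position against the images.

```bash
python3 - <<'E'
from h import *
np.set_printoptions(precision=2,suppress=True)
def proj(n,P):
    c=robot.camera_info(n);q=np.array(c["rotation"]).T@(np.array(P)-c["xyz"]);return c["cx"]+c["fx"]*q[0]/-q[2],c["cy"]-c["fy"]*q[1]/-q[2]
s=robot.state();print(s["tcp_pos"],s["width"],"scene",proj("scene",s["tcp_pos"]),"top",proj("top",s["tcp_pos"]))
im=cv2.imread("pics/s1.png");i0=cv2.imread("pics/scene0.png")
e=[]
for i in (i0,im):
    q=max(blobs(i,(262,155,290,212),(3,130,60),(13,255,255),20),key=lambda r:r[0]); print([p for p in ends(q[2])],q[0])
t=cv2.imread("pics/t1.png")
for r in blobs(t,(200,140,265,230),(3,130,70),(13,255,255),10): print("top",r[0],ends(r[2]))
E
```

```text
[505.92 134.77 225.57] 0.006990608689577279 scene (np.float64(276.3499767511811), np.float64(169.8757831894008)) top (np.float64(226.5441469399541), np.float64(183.92141899409424))
[array([272.4 , 160.46]), array([278.96, 200.  ])] 200.4453125
[array([272.25, 160.22]), array([278.94, 200.  ])] 200.046875
top 105.0234375 [array([223.61, 198.34]), array([216.51, 218.66])]
```

```bash
python3 - <<'E'
from h import *
def proj(n,P):
    c=robot.camera_info(n);q=np.array(c["rotation"]).T@(np.array(P)-c["xyz"]);return np.round((c["cx"]+c["fx"]*q[0]/-q[2],c["cy"]-c["fy"]*q[1]/-q[2]),1)
y=np.array([.409,.912,0]);p=np.array([276,615,198.])
for k in(-52,0,52):
  for dz in (0,35): print(k,dz,proj("scene",p+k*y+[0,0,dz]),proj("top",p+k*y+[0,0,dz]))
for dz in (0,20,35,64): print("now",dz,proj("scene",[505.9,134.8,225.6+dz]))
s=robot.state();print(s["joint_positions"])
a=cv2.resize(cv2.imread("pics/scene0.png")[60:110,330:410],None,fx=5,fy=5,interpolation=cv2.INTER_NEAREST)
b=cv2.resize(cv2.imread("pics/s1.png")[110:180,240:320],None,fx=5,fy=5,interpolation=cv2.INTER_NEAREST)
o=np.zeros((350,800,3),np.uint8);o[:250,:400]=a;o[:,400:]=b;cv2.imwrite("pics/c2.png",o)
E
```

```text
-52 0 [350.3 108.9] [ 66.6 283.9]
-52 35 [351.8 100.4] [ 59.  286.9]
0 0 [364.3 108.8] [ 48.8 276.2]
0 35 [366.  100.3] [ 40.6 278.9]
52 0 [378.4 108.7] [ 31.1 268.6]
52 35 [380.2 100.2] [ 22.2 271. ]
now 0 [276.4 169.9]
now 20 [276.6 164.4]
now 35 [276.7 160.2]
now 64 [277. 152.]
[ 2.12765627e-01 -3.90356404e-02  1.89028128e+00 -1.25508496e-05
  1.29229937e+00 -1.00722155e+00]
```

View pics/c2.png

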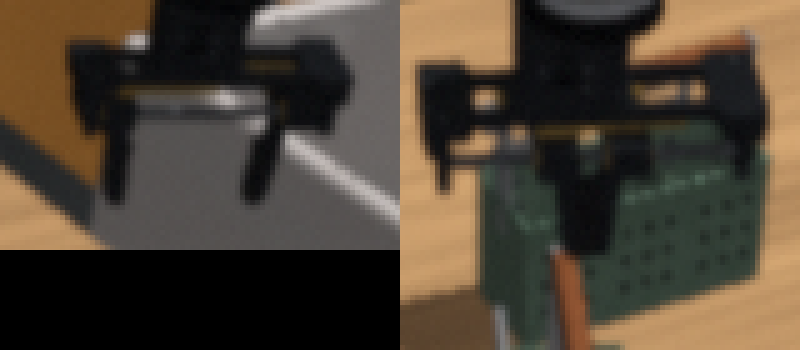

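The tips at start appear at scene (353,101) and (381,101), and now at (277,161). Both are about 34 mm above the reported TCP, so the true tip height is the reported z plus about 34. The first close therefore happened above the bar. I'll go lower.

Scaled: 15 mm is 0.24, 10 mm is 0.16.

```bash
echo '{"moves":[[0, 0, 0, 0], [0, 0, 0, 0], [0, 0, 0, 0], [0, 0, 0, 0], [0, 0, 0.16, 0], [0, 0, 0.24, 0], [0, 0, 0.24, 0], [0, 0, 0.16, 0]]}' | python3 -m creep 0.7 && echo '{"moves":[[0, 0, 0.192, 0], [0, 0, 0.192, 0], [0, 0, 0.16, 0], [0, 0, 0.08, 0], [0, 0, 0.032, 0], [0, 0, 0, 0]]}' | python3 -m creep && echo '{"moves":[[0, 0, 0, 0], [0, 0, 0, 0], [0, 0, 0, 0], [0, 0, 0, 0], [0, 0, 0, 0], [0, 0, 0, 0], [0, 0, 0, 0], [0, 0, 0, 0]]}' | python3 -m creep 0.0 35
```

```text
time: 6.08
tcp_pos: [505.7, 134.7, 174.7]
tcp_rot: [[-0.939, 0.344, -0.002], [0.344, 0.939, -0.0], [0.002, -0.001, -1.0]]
wrist_force: [-0.8, -0.6, -0.3]
width: 0.702
finger_force: 0.0
time: 6.82
tcp_pos: [506.9, 135.0, 135.9]
tcp_rot: [[-0.939, 0.344, 0.0], [0.344, 0.939, 0.0], [-0.0, 0.0, -1.0]]
wrist_force: [-0.7, 0.3, 0.0]
width: 0.701
finger_force: 0.0
time: 7.82
tcp_pos: [506.6, 134.7, 135.7]
tcp_rot: [[-0.939, 0.344, -0.0], [0.344, 0.939, -0.0], [0.0, -0.0, -1.0]]
wrist_force: [-0.6, -2.7, 0.7]
width: 0.175
finger_force: 35.0
```

Scaled: -26 mm is -0.416, -1.9 mm is -0.0304, -0.083 rad is -0.0132.

```bash
echo '{"moves":[[0, 0, -0.08, 0], [0, 0, -0.24, 0], [0, 0, -0.24, 0], [0, 0, -0.08, 0], [0, 0, 0, -0.0132], [0, 0, 0, -0.0132], [0, 0, 0, -0.0132], [0, 0, 0, -0.0132], [-0.0304, -0.224, 0, 0], [-0.0304, -0.384, 0, 0], [-0.0304, -0.384, 0, 0], [-0.0304, -0.416, 0, 0], [-0.0304, -0.416, 0, 0], [-0.0304, -0.384, 0, 0], [-0.0304, -0.384, 0, 0], [-0.0304, -0.32, 0, 0], [0, -0.1984, 0, 0], [0, 0, 0, 0], [0, 0, 0, 0]]}' | python3 -m creep
python3 - <<'E'
from h import *
print(robot.state())
t=robot.capture("top")[:,:,::-1];s=robot.capture("scene")[:,:,::-1]
cv2.imwrite("pics/t3.png",t);cv2.imwrite("pics/s3.png",s)
a=cv2.resize(t[90:240,260:360],None,fx=4,fy=4,interpolation=cv2.INTER_CUBIC);b=cv2.resize(s[110:260,120:220],None,fx=4,fy=4,interpolation=cv2.INTER_CUBIC)
cv2.imwrite("pics/c3.png",np.hstack([a,b])[:600])
E
```

```text
time: 10.2
tcp_pos: [518.1, -59.4, 175.7]
tcp_rot: [[-1.0, 0.019, -0.0], [0.019, 1.0, 0.001], [0.0, 0.001, -1.0]]
wrist_force: [0.3, -0.3, -5.7]
width: 0.18
finger_force: 35.0
{'time': 10.2, 'joint_positions': array([-1.62234819e-01, -1.08841050e-02,  1.95594961e+00,  5.12583154e-04,
        1.19674057e+00, -1.71390898e+00]), 'joint_vel': array([ 0.01025046, -0.00108511, -0.00017809, -0.00222629, -0.0005456 ,
       -0.00177088]), 'joint_torque': array([-3.42938388e-01, -3.70340037e+01, -3.77193940e+01, -5.42581233e-02,
        6.23794645e-02,  3.26599831e-03]), 'tcp_pos': array([518.05137741, -59.37625046, 175.69422531]), 'tcp_rot': array([[-9.99813568e-01,  1.93083475e-02, -1.33501624e-04],
       [ 1.93082777e-02,  9.99813450e-01,  5.05339024e-04],
       [ 1.43233980e-04,  5.02667126e-04, -9.99999863e-01]]), 'wrist_force': array([ 0.32299869, -0.31652797, -5.65655892]), 'wrist_torque': array([0.08690741, 0.03736526, 0.02693623]), 'finger_force': 34.992754720151424, 'width': 0.1804779381063012}
```

View pics/c3.png

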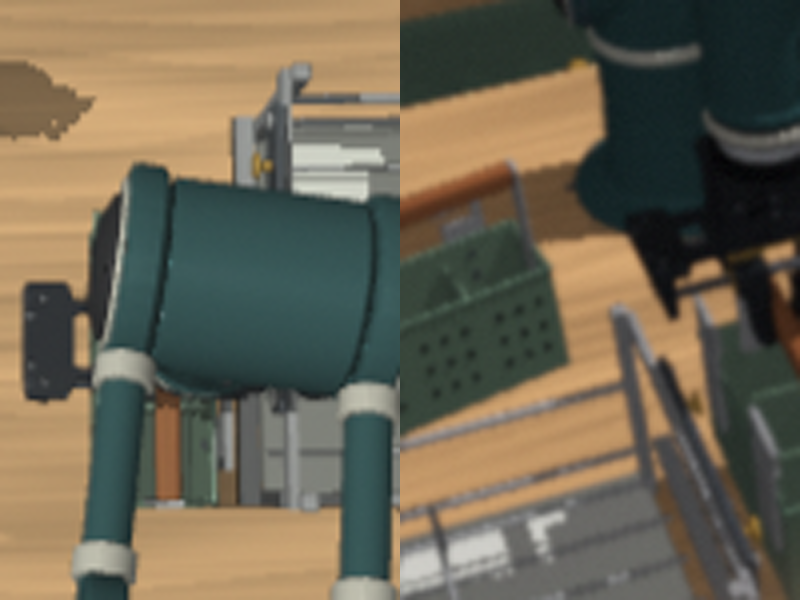

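The caddy hangs in the gripper parallel to the drainer. The studs (crop (262,163) top) are still clear, to its +x side. I'll feel towards the strip in small steps.

Scaled: -10 mm is -0.16, -8 mm is -0.128.

```bash
echo '{"moves":[[0, -0.128, 0, 0], [0, -0.16, 0, 0], [0, -0.096, 0, 0], [0, -0.032, 0, 0], [0, 0, 0, 0]]}' | python3 -m creep; echo '{"moves":[[0, -0.016, 0, 0], [0, -0.016, 0, 0], [0, 0, 0, 0]]}' | python3 -m creep; echo '{"moves":[[0, -0.016, 0, 0], [0, -0.016, 0, 0], [0, 0, 0, 0]]}' | python3 -m creep
```

```text
time: 10.92
tcp_pos: [517.6, -85.9, 175.6]
tcp_rot: [[-1.0, 0.019, -0.0], [0.019, 1.0, 0.0], [0.0, 0.0, -1.0]]
wrist_force: [0.2, -0.1, -5.2]
width: 0.179
finger_force: 35.0
time: 11.3
tcp_pos: [517.7, -87.7, 175.7]
tcp_rot: [[-1.0, 0.019, -0.0], [0.019, 1.0, 0.0], [0.0, 0.0, -1.0]]
wrist_force: [0.4, 1.1, -5.1]
width: 0.179
finger_force: 35.0
time: 11.68
tcp_pos: [517.6, -89.8, 175.7]
tcp_rot: [[-1.0, 0.019, -0.0], [0.019, 1.0, -0.0], [0.0, -0.0, -1.0]]
wrist_force: [0.7, 0.6, -6.2]
width: 0.178
finger_force: 35.0
```

Scaled: -0.8 mm is -0.0128.

```bash
for i in 1; do echo '{"moves":[[0, -0.0128, 0, 0], [0, 0, 0, 0]]}' | python3 -m creep; done; echo '{"moves":[[0, -0.0128, 0, 0], [0, 0, 0, 0]]}' | python3 -m creep | grep -E "pos|force"
```

```text
time: 11.92
tcp_pos: [517.6, -90.6, 175.7]
tcp_rot: [[-1.0, 0.019, -0.0], [0.019, 1.0, -0.0], [0.0, -0.0, -1.0]]
wrist_force: [1.2, -0.3, -5.8]
width: 0.176
finger_force: 35.0
tcp_pos: [517.6, -91.4, 175.7]
wrist_force: [-0.2, -0.3, -6.3]
finger_force: 35.0
```

Scaled: -0.8 mm is -0.0128.

```bash
echo '{"moves":[[0, -0.0128, 0, 0], [0, 0, 0, 0]]}' | python3 -m creep | grep -E "pos|st_force"; echo '{"moves":[[0, -0.0128, 0, 0], [0, 0, 0, 0]]}' | python3 -m creep | grep -E "pos|st_force"; echo '{"moves":[[0, -0.0112, 0, 0], [0, 0, 0, 0]]}' | python3 -m creep | grep -E "pos|st_force"
```

```text
tcp_pos: [517.6, -92.2, 175.7]
wrist_force: [0.0, -0.5, -5.2]
tcp_pos: [517.5, -92.8, 175.7]
wrist_force: [-0.3, 0.1, -5.8]
tcp_pos: [517.5, -92.9, 175.8]
wrist_force: [-0.2, 4.4, -4.9]
```

Scaled: 2.2 mm is 0.0352.

```bash
echo '{"moves":[[0, 0.0352, 0, 0], [0, 0, 0, 0]]}' | python3 -m creep | grep -E "pos|st_force"; echo '{"moves":[[-0.08, 0, 0, 0], [-0.128, 0, 0, 0], [-0.08, 0, 0, 0], [0, 0, 0, 0]]}' | python3 -m creep | grep -E "pos|st_force"; echo '{"moves":[[-0.048, 0, 0, 0], [-0.048, 0, 0, 0], [-0.048, 0, 0, 0], [0, 0, 0, 0]]}' | python3 -m creep | grep -E "pos|st_force"
```

```text
tcp_pos: [517.6, -91.8, 175.7]
wrist_force: [-0.4, 0.2, -6.4]
tcp_pos: [536.2, -91.9, 175.7]
wrist_force: [0.0, -0.3, -6.1]
tcp_pos: [544.8, -92.0, 175.8]
wrist_force: [-0.7, 0.1, -5.4]
```

Scaled: -3 mm is -0.048.

```bash
echo '{"moves":[[-0.048, 0, 0, 0], [-0.048, 0, 0, 0], [0, 0, 0, 0]]}' | python3 -m creep | grep -E "time|pos|st_force"
```

```text
time: 14.55
tcp_pos: [550.9, -92.1, 175.8]
wrist_force: [-0.9, -0.3, -5.4]
```

Scaled: -5 mm is -0.08, -4 mm is -0.064.

```bash
echo '{"moves":[[-0.064, 0, 0, 0], [-0.08, 0, 0, 0], [-0.064, 0, 0, 0], [0, 0, 0, 0]]}' | python3 -m creep | grep -E "time|pos|st_force"; echo '{"moves":[[-0.064, 0, 0, 0], [-0.064, 0, 0, 0], [0, 0, 0, 0]]}' | python3 -m creep | grep -E "time|pos|st_force";  echo '{"moves":[[-0.032, 0, 0, 0], [-0.016, 0, 0, 0], [0, 0, 0, 0]]}' | python3 -m creep | grep -E "time|pos|st_force"
```

```text
time: 15.05
tcp_pos: [564.0, -92.3, 175.7]
wrist_force: [-0.3, 0.2, -4.9]
time: 15.42
tcp_pos: [572.0, -92.5, 175.8]
wrist_force: [-0.6, 0.5, -5.6]
time: 15.8
tcp_pos: [574.6, -92.5, 175.7]
wrist_force: [-1.0, -0.0, -5.9]
```

Scaled: -1 mm is -0.016.

```bash
echo '{"moves":[[-0.016, 0, 0, 0], [-0.016, 0, 0, 0], [0, 0, 0, 0]]}' | python3 -m creep | grep -E "time|pos|st_force"; echo '{"moves":[[-0.016, 0, 0, 0], [0, 0, 0, 0]]}' | python3 -m creep | grep -E "time|pos|st_force"
```

```text
time: 16.18
tcp_pos: [576.7, -92.5, 175.7]
wrist_force: [1.1, -0.0, -5.2]
time: 16.42
tcp_pos: [577.7, -92.6, 175.7]
wrist_force: [-0.3, -1.6, -5.2]
```

Scaled: -1 mm is -0.016.

```bash
for k in 1; do echo '{"moves":[[-0.016, 0, 0, 0], [-0.016, 0, 0, 0], [0, 0, 0, 0]]}' | python3 -m creep | grep -E "pos|st_force"; done; echo '{"moves":[[-0.016, 0, 0, 0], [0, 0, 0, 0]]}' | python3 -m creep | grep -E "time|pos|st_force"; echo '{"moves":[[-0.016, 0, 0, 0], [0, 0, 0, 0]]}' | python3 -m creep | grep -E "time|pos|st_force"
```

```text
tcp_pos: [579.7, -92.6, 175.7]
wrist_force: [0.8, -0.3, -5.9]
time: 17.05
tcp_pos: [580.7, -92.6, 175.7]
wrist_force: [0.5, -0.2, -5.4]
time: 17.3
tcp_pos: [581.7, -92.6, 175.7]
wrist_force: [-0.1, -0.6, -5.5]
```

Scaled: -1 mm is -0.016.

```bash
echo '{"moves":[[-0.016, 0, 0, 0], [0, 0, 0, 0]]}' | python3 -m creep | grep -E "time|pos|st_force"; echo '{"moves":[[-0.0128, 0, 0, 0], [0, 0, 0, 0]]}' | python3 -m creep | grep -E "time|pos|st_force"; echo '{"moves":[[-0.0128, 0, 0, 0], [0, 0, 0, 0]]}' | python3 -m creep | grep -E "time|pos|st_force"
```

```text
time: 17.55
tcp_pos: [582.7, -92.6, 175.7]
wrist_force: [0.3, 1.1, -5.2]
time: 17.8
tcp_pos: [583.4, -92.7, 175.7]
wrist_force: [-0.3, 0.2, -4.8]
time: 18.05
tcp_pos: [584.0, -92.7, 175.6]
wrist_force: [-0.5, 0.2, -5.3]
```

Scaled: -0.8 mm is -0.0128.

```bash
echo '{"moves":[[-0.0128, 0, 0, 0], [0, 0, 0, 0]]}' | python3 -m creep | grep -E "time|pos|st_force"; echo '{"moves":[[-0.0128, 0, 0, 0], [0, 0, 0, 0]]}' | python3 -m creep | grep -E "time|pos|st_force"
```

```text
time: 18.3
tcp_pos: [584.3, -92.7, 175.4]
wrist_force: [-2.3, -0.1, -4.7]
time: 18.55
tcp_pos: [584.5, -92.8, 175.2]
wrist_force: [-4.8, -0.8, -5.1]
```

Scaled: 1.5 mm is 0.024.

```bash
echo '{"moves":[[0.024, 0, 0, 0], [0.024, 0, 0, 0], [0, 0, 0, 0], [0, 0, 0, 0]]}' | python3 -m creep | grep -E "time|pos|st_force|rot"; echo '{"moves":[[0, 0, 0.032, 0], [0, 0, 0.032, 0], [0, 0, 0, 0]]}' | python3 -m creep | grep -E "time|pos|st_force"; echo '{"moves":[[0, 0, 0.032, 0], [0, 0, 0, 0]]}' | python3 -m creep | grep -E "time|pos|st_force"
```

```text
time: 19.05
tcp_pos: [583.4, -92.6, 176.1]
tcp_rot: [[-1.0, 0.019, 0.001], [0.019, 1.0, -0.0], [-0.001, -0.0, -1.0]]
wrist_force: [0.5, -0.8, -5.4]
time: 19.42
tcp_pos: [582.5, -92.6, 171.3]
wrist_force: [-1.1, 0.2, -4.9]
time: 19.68
tcp_pos: [582.6, -92.6, 169.4]
wrist_force: [-0.4, 0.2, -6.3]
```

Scaled: 2 mm is 0.032, 1 mm is 0.016.

```bash
echo '{"moves":[[0, 0, 0.032, 0], [0, 0, 0.016, 0], [0, 0, 0, 0]]}' | python3 -m creep | grep -E "time|pos|st_force"; echo '{"moves":[[0, 0, 0.016, 0], [0, 0, 0.016, 0], [0, 0, 0, 0]]}' | python3 -m creep | grep -E "time|pos|st_force"; echo '{"moves":[[0, 0, 0.0128, 0], [0, 0, 0, 0]]}' | python3 -m creep | grep -E "time|pos|st_force"; 
```

```text
time: 20.05
tcp_pos: [582.7, -92.6, 166.6]
wrist_force: [0.3, 0.2, -5.7]
time: 20.42
tcp_pos: [582.7, -92.6, 164.6]
wrist_force: [0.5, -0.7, -4.8]
time: 20.68
tcp_pos: [582.7, -92.6, 163.8]
wrist_force: [-0.2, 0.4, -5.4]
```

Scaled: 0.6 mm is 0.0096.

```bash
echo '{"moves":[[0, 0, 0.0096, 0], [0, 0, 0, 0]]}' | python3 -m creep | grep -E "time|pos|st_force"; echo '{"moves":[[0, 0, 0.0096, 0], [0, 0, 0, 0]]}' | python3 -m creep | grep -E "time|pos|st_force"; echo '{"moves":[[0, 0, 0.008, 0], [0, 0, 0, 0]]}' | python3 -m creep | grep -E "time|pos|st_force"
```

```text
time: 20.92
tcp_pos: [582.9, -92.6, 163.5]
wrist_force: [-0.1, 0.4, -4.7]
time: 21.18
tcp_pos: [582.9, -92.6, 163.2]
wrist_force: [-1.3, 1.0, -1.7]
time: 21.42
tcp_pos: [583.0, -92.5, 163.0]
wrist_force: [-2.9, 1.5, 1.8]
```

Scaled: -0.3 mm is -0.0048.

```bash
echo '{"moves":[[0, 0, -0.0048, 0], [0, 0, 0, 0]]}' | python3 -m creep | grep -E "time|pos|st_force"; echo '{"moves":[[0, 0, 0, 0], [0, 0, 0, 0], [0, 0, 0, 0], [0, 0, 0, 0], [0, 0, 0, 0], [0, 0, 0, 0]]}' | python3 -m creep 0.45 | grep -E "time|pos|st_force|width"
```

```text
time: 21.68
tcp_pos: [583.0, -92.5, 163.0]
wrist_force: [-2.7, 2.0, 2.6]
time: 22.42
tcp_pos: [582.8, -92.7, 162.5]
wrist_force: [-0.5, 0.3, -0.4]
width: 0.446
```

Scaled: -30 mm is -0.48, -25 mm is -0.4.

```bash
echo '{"moves":[[0, 0, -0.048, 0], [0, 0, -0.128, 0], [0, 0, -0.24, 0], [0, 0, -0.4, 0], [0, 0, -0.48, 0], [0, 0, -0.48, 0], [0, 0, 0, 0]]}' | python3 -m creep | grep -E "time|pos|st_force|width"; echo '{"moves":[[0.32, 0.32, 0, 0], [0.48, 0.48, 0, 0], [0.48, 0.48, 0, 0], [0.48, 0.64, 0, 0], [0.48, 0.64, 0, 0], [0.48, 0.64, 0, 0], [0, 0, 0, 0], [0, 0, 0, 0]]}' | python3 -m creep | grep -E "time|pos|st_force"
python3 - <<'E'
from h import *
t=robot.capture("top")[:,:,::-1];s=robot.capture("scene")[:,:,::-1]
cv2.imwrite("pics/t4.png",t);cv2.imwrite("pics/s4.png",s)
a=cv2.resize(t[90:240,260:360],None,fx=4,fy=4,interpolation=cv2.INTER_CUBIC);b=cv2.resize(s[170:320,140:240],None,fx=4,fy=4,interpolation=cv2.INTER_CUBIC)
cv2.imwrite("pics/c4.png",np.hstack([a,b])[:600])
E
```

```text
time: 23.3
tcp_pos: [585.0, -93.1, 278.0]
wrist_force: [0.1, -0.3, 0.3]
width: 0.452
time: 24.3
tcp_pos: [416.5, 110.2, 272.9]
wrist_force: [0.1, -0.0, 0.5]
```

View pics/c4.png

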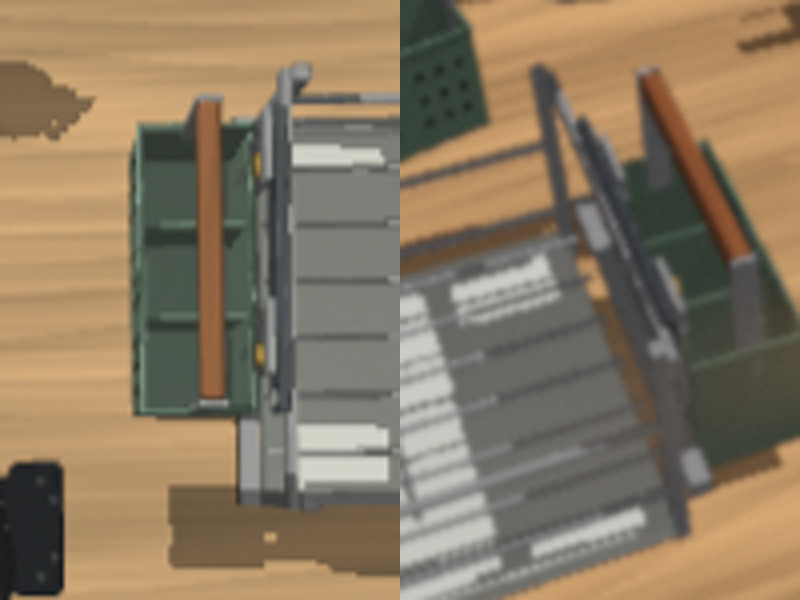

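The top view shows the caddy hung square on the drainer, with both stud heads in front of the straps at crop (258,163) and (261,355). I'll check its height and level before handing in.

```bash
python3 - <<'E'
from h import *
np.set_printoptions(precision=2,suppress=True)
t=cv2.imread("pics/t4.png");s=cv2.imread("pics/s4.png")
g=max(blobs(t,(300,105,325,200),(3,130,60),(13,255,255),40),key=lambda r:r[0])
q=max(blobs(s,(195,180,232,240),(3,130,50),(13,255,255),20),key=lambda r:r[0])
a,b=ends(g[2]),ends(q[2]); print(g[0],q[0])
print(tri(g[1],q[1])); print(tri(a[0],b[1]),tri(a[1],b[0])); print(tri(a[0],b[0]),tri(a[1],b[1]))
t2=robot.capture("top")[:,:,::-1]; r=max(blobs(t2,(300,105,325,200),(3,130,60),(13,255,255),40),key=lambda r:r[0]); print(r[1]-g[1],robot.state()["joint_vel"])
E
```

```text
389.1171875 304.5625
(array([584.39, -91.41, 211.08]), np.float64(0.36644545398209566))
(array([678.98, -93.75, 218.77]), np.float64(4.446591019276916)) (array([486.85, -89.72, 217.  ]), np.float64(2.403921683940521))
(array([ 640.84, -100.93,  340.51]), np.float64(55.89804988002549)) (array([509.1 , -79.1 ,  52.91]), np.float64(70.7798833748833))
[0.   0.02] [-0.01  0.   -0.    0.    0.    0.  ]
```

Height 211–213 mm against 213 expected, level within 2 mm, and at rest. Handing in.

```bash
echo '{"moves":[[0, 0, 0, 0], [0, 0, 0, 0], [0, 0, 0, 0], [0, 0, 0, 0]]}' | python3 -m creep | head -1; python3 -c "from workcell import robot; print(robot.close_job())"
```

```text
time: 24.95
the job is handed in; nothing more can be done
None
```

The caddy hangs on both studs at the end of the dish drainer, level, at rest and about 28 mm clear of the counter; the job was handed in at about 25 s, and the highest contact force I read was about 5 N.

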